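# Free a camera head from a clamp of unknown thread

## Robot

A 7-joint arm with a two-finger parallel gripper is mounted at the origin on a cart in front of the work surface, level with it; the furniture and walls round the work are solid. World frame = base frame: x ahead of the robot, y to its left, z up, the work surface at z = 0. Lengths are in m, angles in rad, forces in N, time in s.
With the tool pointing down it reaches from about 0.425 to 0.875 m from the base axis. Payload 4.7 kg.
Tool frame: the origin (TCP) lies at the very end of the fingers, on their centre line; the grasp point (between the pads) lies 19 mm behind it; z points along the fingers, y is the line along which they close (so a half turn about z gives the same grasp; the last joint's range is limited). The gripper opens to 85 mm and grips with 20 to 120 N. Pads are 22 mm wide; open, the fingers measure 114 mm over their backs; the gripper's body (76 mm by 85 mm) begins 54 mm behind the grasp point. The pads swing forward as they close: fully open they stand 13 mm farther back than shut.
Start: joints at [1.127, 0.321, -0.07, 1.45, 0.023, 1.371, -0.057], TCP at [0.287, -0.583, 0.231] pointing down, gripper open.
Joint ranges: [-2.86, 2.86], [-0.3, 2.09], [-1.38, 1.24], [0.06, 2.45], [-1.56, 4.7], [0.09, 2.05], [-2.69, 2.69]. Speed limits (rad/s): [2.57, 2.57, 3.14, 3.14, 3.14, 3.14, 3.14].

## Interface

Orientations are given as a unit quaternion [x, y, z, w].
In Python, from rig import sense, snapshot, get_calibration, robot, models gives the robot as it stands.
- The arm moves only by the shell command python3 -m pendant 'ROWS' [OPENING] [FORCE]. ROWS is JSON, one flat list of numbers, 4 for each row, row after row: the shift along the world's x, y, z in mm, then the turn about the world's z in degrees. A call has 1 to 5 rows; each row is the pose to reach, as a shift and turn from the pose commanded when the call began; what a row does not reach only later rows make up. A row lasts 1/8 s, in which the tool goes at most 62.5 mm and 10.7 degrees, less where a joint would pass 70% of its speed; a pose out of reach is approached as far as the arm can. A call with a gripper value outside its range is refused whole. OPENING is the finger opening in mm, from 0 to 85.4, set as the call begins (- or left out, the last holds). The fingers move at their own pace and stop on an object; FORCE is the grip in N (left out, the last holds). Time passes only in rows, so rows that repeat a pose let the fingers close. It gives the time, the measured TCP pose, the force, the opening and the grip force at its end, in the units of the state.
- sense(): the state, without advancing time (a new reading comes with each control period).
- snapshot(name): name is "scene" or "top" or "wrist"; returns the picture (400x640x3 uint8, blue, green, red); there is no depth.
- get_calibration(name): a dict with "fx", "fy", "cx", "cy" (pixels), "T" (4x4, takes a point from camera to world coordinates). Camera axes: x right, y up, looking along -z (the intrinsics and any distortion apply to the point x, -y, -z); pixel columns grow to the right and rows downward; lengths in m; the calibration is good to about 2 mm. A picture is of the moment at which its call begins: read the wrist's pose just before it. get_calibration takes no time and is no camera call; for the wrist camera it gives the pose at the moment of the call.
- robot.sign_off(): hands the job in; it is judged then, once.
Trained networks look in the newest picture that a camera, given by its name, has taken for a name from the list of things; names that differ only in an ending like _2 or _b are one class to them, and where a whole thing is asked for, a point or a joint stands for the part that bears it (a point fixed in the world has none). Each returns a list of dicts, best first, with "conf" (0 to 1); they miss things now and then, are a little off and sometimes report something else, mostly with a low value. They report only what shows in the picture. A call takes as long as a camera call. They do not tell look-alikes from the thing itself.
- models.boxes_of(camera, label): "pixel" ([column, row] in pixels, amid what is visible of it).
The state is a dict: "time": time; "joints": joint angles; "joint_velocities": joint speeds; "effort": joint torques, N m; "eef_pos": TCP position; "orientation": TCP orientation; "force": force on the tool from outside, world axes, zero at the start; "torque": the same for the moment, N m; "gripper_width": finger opening in m; "gripper_force": force on a finger pad.
Only numpy, scipy, OpenCV 4.12 (cv2) and the standard library are available. Lean on these libraries where they do the work, as an engineer would, in place of code of your own. Each camera call takes 0.05 s, during which the arm holds its last target. There are 200 camera calls.

## Task

The camera head is held in the small bench clamp, and nobody knows whether the clamp's screw has a right- or left-hand thread: try the red handle, feel which way it gives, and wind the clamp fully open before you pull the camera head. Then lift the camera head out, lay it flat on its underside in the blue tray, and wind the empty clamp fully shut again. Leave the other things on the cabinet where they are.

Things in the scene. Friction and masses are not known exactly. Their poses are not given: they have to be found in the camera images.
- clamp: Grey bench clamp fixed to the cabinet top. Base plate 100 (x) x 220 (y) x 14 mm, y = -118 to +102; origin on the cabinet top, z up. Near its -y end an aluminium gear housing 56 x 60 x 68 mm high (collar to 74), centred at y = -85, carries the handle; near +y two dark steel jaws hold the part at y = +45. Screw hand: unknown, differs from start to start, cannot be seen.
- handle_grip (a point): Centre of the red T-handle on the gear housing: a bar 84 mm long (its x axis), 14 mm wide (y), 22 mm high, centre 99 mm above the cabinet top; turns about the vertical through this point. 14 mm of air between collar and bar, round an 11 mm neck.
- handle (a joint): Handle angle, rad, + = anticlockwise from above; starts near 0 (bar along the clamp's x), clamp shut. Only one way is free, to a stop at 1.35 (or -1.35), fully open; the other way it stops dead about 0.16 past zero after a little play. The free way takes 0.1 N m; the wrong way is a solid stop, not to be forced. Back at 0 the clamp is shut. It stays where left.
- jaw (a joint): Opening travel of the sliding jaw, m: 0 = shut (gap 29.2 mm), about 0.015 = fully open. It follows the handle as 0.019 x (1 - cos angle), whichever way is free: hardly at all at first, then faster. A light spring (4 N) keeps it open as far as the handle lets it.
- clamp_bed (a point): Centre of the clamp's bed, 25 mm above the cabinet top, where the held part rests; axes as the clamp's. The jaws (46 mm long in x) close along y on either side; their tops are 13 mm above the bed, so the upper 17 mm of a held part stand free. The +y jaw (18 mm thick) is fixed, the -y jaw (16 mm thick) slides to -y as the clamp opens.
- camera_head: Loose endoscope camera head, 92 x 30 x 30 mm, 0.09 to 0.18 kg: a white box body 52 mm long from x = -32 to +20 mm, 30 mm wide (y) and 30 mm high, with a round black snout at +x (to 46 mm) and a thin black stub at -x (to -46 mm). Origin at the centre of its underside, z up. It starts gripped by the jaws, its x axis along the clamp's x axis.
- tray: Blue plastic tray fixed to the cabinet top, 130 (x) x 190 (y) x 28 mm high outside, walls and floor 4 mm thick, dark liner; origin under its centre.
- tray_in (a point): Centre of the tray's inner floor, 4 mm above the cabinet top; axes as the tray's.
- multimeter: Loose dark hand multimeter with orange edge, 134 x 70 x 39 mm, bystander; origin at underside centre.
- mug: Loose white mug with green dots, 93 mm high, bystander; origin at underside centre.
- screwdriver_a: Loose screwdriver with red-orange handle, 196 mm long, bystander; origin at underside centre.
- trocar_a: Loose clear trocar sleeve, 122 mm long, lying, bystander; origin at underside centre.
- tin: Loose open tin, 59 mm across, 31 mm high, bystander; origin at underside centre.
There are look-alikes about, which are no part of the job. Of the things like the camera_head, leave any that is orange; of the rest the larger one is meant.

How it is judged:
On the way, in this order (a step that is already met when the one before it is completed fails the run):
1. The clamp is wound open (jaw opened by more than 11 mm) with the camera head still on its bed (value of joint jaw above 0.011 m and distance between camera_head and clamp_bed below 0.04 m), for 0.2 s.
2. The camera head is lifted at least 16 mm off the bed, clear of the open jaws (value of joint jaw above 0.008 m and z of camera_head in the frame of clamp_bed above 0.016 m), for 0.1 s.
3. The camera head lies flat and released in the tray, the clamp still open (x of camera_head in the frame of tray_in between -0.05 and 0.05 m and y of camera_head in the frame of tray_in between -0.08 and 0.08 m and z of camera_head in the frame of tray_in between -0.008 and 0.008 m and angle between camera_head's own z axis and vertical below 0.15 rad and linear speed of camera_head below 0.02 m/s and contact force between the fingers and camera_head below 0.05 N and value of joint jaw above 0.005 m), for 0.3 s.
At the end, for the whole second after the job is handed in: The camera head lies flat on its underside (tilt under 0.15 rad) on the tray's floor, its origin within 50 mm (x) and 80 mm (y) of the tray's centre, at rest and released; the clamp is shut again (jaw within 1.5 mm of its shut position) and released (x of camera_head in the frame of tray_in between -0.05 and 0.05 m and y of camera_head in the frame of tray_in between -0.08 and 0.08 m and z of camera_head in the frame of tray_in between -0.008 and 0.008 m and angle between camera_head's own z axis and vertical below 0.15 rad and linear speed of camera_head below 0.02 m/s and contact force between the fingers and camera_head below 0.05 N and value of joint jaw below 0.0015 m and contact force between the fingers and clamp below 0.05 N); the robot touches nothing.
It fails at once if The camera head is pulled out of place while the clamp still grips it (jaw opened by less than 4 mm) (value of joint jaw below 0.004 m and distance between camera_head and clamp_bed between 0.03 and 0.1 m).
It fails at once if A bystander is moved more than 30 mm or the mug is tipped (distance of any of multimeter, mug, screwdriver_a, trocar_a, tin from where it was at the start of the episode above 0.03 m or angle between mug's own z axis and vertical above 0.5 rad).
It also fails if it takes over 72 s, if anything falls off the work surface, if the arm or the gripper's body presses on something with over 40 N, if the wrist force passes 120 N, or if a joint passes its speed limit or range.

## Working session

There is one attempt and no reset: what is moved stays moved. The work goes in short steps, Python scripts to look and compute and a shell command to move; the robot and the scene stay as the last step left them, time stands still between calls to the robot, and variables do not carry over. Pictures are saved under pics/ and viewed, at most 10 in all, crops included, and the job is handed in when it is done.

```bash
mkdir -p pics; ls
cat > h.py <<'E'
import numpy as np,cv2
from rig import sense,snapshot,get_calibration,robot,models
def ray(cam,px,z):
    c=get_calibration(cam);K=np.array([[c['fx'],0,c['cx']],[0,c['fy'],c['cy']],[0,0,1.]])
    d=np.array(c.get('dist',c.get('distortion',np.zeros(5))),float)
    u=cv2.undistortPoints(np.array([[px]],float),K,d)[0,0]
    T=np.array(c['T']);v=T[:3,:3]@np.array([u[0],-u[1],-1]);o=T[:3,3]
    return o+v*(z-o[2])/v[2]
E
python3 - <<'E'
from h import *
for n in ['scene','top']:
    im=snapshot(n);cv2.imwrite(f'pics/{n}0.png',im)
    c=get_calibration(n);print(n,{k:(np.round(v,3).tolist()) for k,v in c.items()})
    for l in ['clamp','handle_grip','camera_head','tray','multimeter','mug','tin','screwdriver_a','trocar_a']:
        print(l,[(np.round(b['pixel']).tolist(),round(b['conf'],2),ray(n,b['pixel'],0.02).round(3).tolist()) for b in models.boxes_of(n,l)][:4])
s=sense();print(s)
E
```

```text
pics
scene {'fx': 484.793, 'fy': 484.793, 'cx': 317.48, 'cy': 199.636, 'T': [[-0.663, 0.393, -0.637, -0.179], [-0.748, -0.344, 0.567, 0.736], [0.004, 0.853, 0.522, 0.732], [0.0, 0.0, 0.0, 1.0]]}
clamp [([421.0, 200.0], 0.69, [0.496, -0.252, 0.02])]
handle_grip [([427.0, 164.0], 0.5, [0.62, -0.445, 0.02])]
camera_head [([411.0, 207.0], 0.9, [0.492, -0.206, 0.02]), ([354.0, 225.0], 0.67, [0.533, -0.023, 0.02])]
tray [([315.0, 270.0], 0.66, [0.463, 0.17, 0.02]), ([409.0, 208.0], 0.18, [0.492, -0.198, 0.02])]
multimeter [([340.0, 182.0], 0.87, [0.72, -0.155, 0.02])]
mug [([367.0, 151.0], 0.93, [0.813, -0.368, 0.02])]
tin [([214.0, 294.0], 0.56, [0.547, 0.384, 0.02])]
screwdriver_a [([364.0, 179.0], 0.76, [0.687, -0.221, 0.02])]
trocar_a [([234.0, 318.0], 0.67, [0.458, 0.392, 0.02]), ([422.0, 195.0], 0.17, [0.512, -0.281, 0.02])]
top {'fx': 452.682, 'fy': 452.682, 'cx': 314.013, 'cy': 201.374, 'T': [[0.008, 0.988, -0.154, 0.436], [-1.0, 0.008, -0.001, 0.031], [0.0, 0.154, 0.988, 1.239], [0.0, 0.0, 0.0, 1.0]]}
clamp [([414.0, 252.0], 0.92, [0.492, -0.235, 0.02]), ([396.0, 257.0], 0.29, [0.
[... 780 characters left out ...]
y([ 1.12707377,  0.32098761, -0.07011009,  1.45047722,  0.02260394,
        1.3708093 , -0.05692845]), 'joint_velocities': array([ 0.00103018,  0.00087218, -0.00079396, -0.00053546,  0.00156436,
        0.00042633,  0.00044144]), 'effort': array([-1.05362051e-04, -4.93404150e+01, -3.81639590e-01, -3.14581704e+01,
        1.31668767e-02,  1.33717767e-03, -1.42395731e-05]), 'eef_pos': array([ 0.2872914 , -0.58309342,  0.23136811]), 'orientation': array([ 9.73913973e-01,  2.26917541e-01, -9.42538251e-06,  5.68203847e-05]), 'force': array([-0.1991795 , -0.481647  , -0.51917072]), 'torque': array([-0.03040585,  0.00925391, -0.01267254]), 'gripper_force': 0.0, 'gripper_width': 0.08552878435509378}
```

Run:
```python
import cv2
a=cv2.imread('pics/top0.png');cv2.imwrite('pics/topc.png',cv2.resize(a[120:320,220:486],None,fx=3,fy=3,interpolation=cv2.INTER_CUBIC))
b=cv2.imread('pics/scene0.png');cv2.imwrite('pics/scenec.png',cv2.resize(b[120:320,260:500],None,fx=3,fy=3,interpolation=cv2.INTER_CUBIC))
```

```text
(no output)
```

View pics/topc.png

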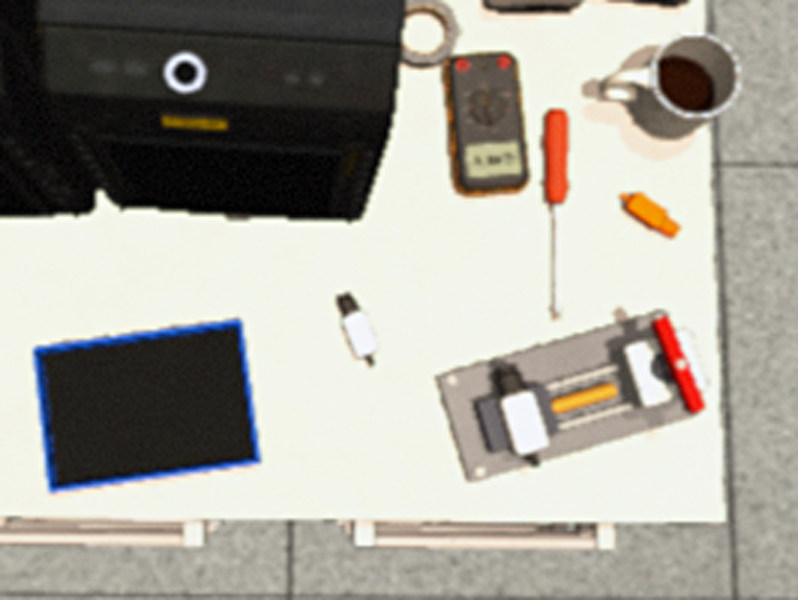

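View pics/scenec.png

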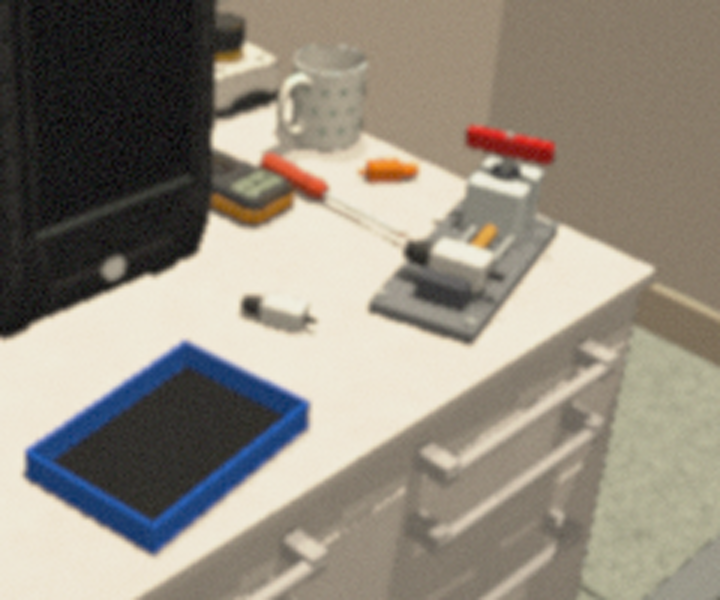

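The top crop shows three camera heads. The white one in the clamp is at top (394,256), with its snout pointing up-left. A smaller loose white one is at (338,228), and an orange one at (435,189). The one in the clamp is meant: it is not orange, it is the larger white one, and the jaws grip it. The red handle is at (447,241) and the tray at (270,252).

```bash
cat >> h.py <<'E'
def blob(cam,im,mask_fn,roi,z,mn=15):
    h=cv2.cvtColor(im,cv2.COLOR_BGR2HSV).astype(int);m=np.zeros(im.shape[:2],np.uint8)
    x0,x1,y0,y1=roi;m[y0:y1,x0:x1]=mask_fn(h)[y0:y1,x0:x1]
    n,L,st,c=cv2.connectedComponentsWithStats(m)
    if n<2:return None
    k=1+st[1:,4].argmax();r=cv2.minAreaRect(np.argwhere(L==k)[:,::-1].astype(np.float32))
    P=np.array([ray(cam,p,z)[:2] for p in cv2.boxPoints(r)])
    e=[P[1]-P[0],P[2]-P[1]];e.sort(key=np.linalg.norm)
    return dict(px=np.round(r[0],1),c=P.mean(0).round(4),cm=ray(cam,c[k],z).round(4),L=np.round([np.linalg.norm(v) for v in e],4),ang=round(float(np.degrees(np.arctan2(*e[1][::-1]))%180),1))
red=lambda h:((h[...,0]<8)|(h[...,0]>172))&(h[...,1]>150)&(h[...,2]>90)
blue=lambda h:(abs(h[...,0]-110)<12)&(h[...,1]>140)&(h[...,2]>60)
white=lambda h:(h[...,1]<30)&(h[...,2]>215)
E
python3 - <<'E'
from h import *
t=cv2.imread('pics/top0.png');s=cv2.imread('pics/scene0.png')
for z in(.11,): print('handle top',blob('top',t,red,(430,460,220,262),z))
print('handle scene',blob('scene',s,red,(405,455,150,185),.10))
print('head top',blob('top',t,white,(380,405,246,276),.055))
print('tray top',blob('top',t,blue,(220,315,220,290),.028))
print('tray scene',blob('scene',s,blue,(260,370,225,315),.028))
E
```

```text
handle top {'px': array([445.6, 241.4]), 'c': array([ 0.5143, -0.2962]), 'cm': array([ 0.5141, -0.2962,  0.11  ]), 'L': array([0.0142, 0.0801]), 'ang': 20.5}
handle scene {'px': array([429.6, 167.6]), 'c': array([ 0.5137, -0.3004]), 'cm': array([ 0.5129, -0.3008,  0.1   ]), 'L': array([0.0454, 0.0812]), 'ang': 20.7}
head top {'px': array([394.7, 260.4]), 'c': array([ 0.4674, -0.1781]), 'cm': array([ 0.467 , -0.1783,  0.055 ]), 'L': array([0.0274, 0.0485]), 'ang': 17.5}
tray top {'px': array([268. , 254.8]), 'c': array([0.4808, 0.1537]), 'cm': array([0.4845, 0.1603, 0.028 ]), 'L': array([0.127 , 0.1886]), 'ang': 98.3}
tray scene {'px': array([315.4, 265.9]), 'c': array([0.4727, 0.1564]), 'cm': array([0.4588, 0.1755, 0.028 ]), 'L': array([0.1807, 0.2665]), 'ang': 103.4}
```

```bash
python3 -m pendant '[45,57,-10,-1, 90,114,-20,-3, 136,170,-30,-4, 181,227,-30,-6, 227,284,-30,-6]' 60; python3 -m pendant '[0,0,0,0,0,0,0,0]'
python3 - <<'E'
from h import *
im=snapshot('wrist');cv2.imwrite('pics/w1.png',im);print(blob('wrist',im,red,(0,640,0,400),.11));s=sense();print(s['time'],s['eef_pos'],np.degrees(2*np.arctan2(s['orientation'][1],s['orientation'][0])),s['joints'].round(2))
E
```

```text
time: 1.62
eef_pos: [0.4821, -0.3387, 0.2022]
orientation: [0.985, 0.175, 0.0, 0.0]
force: [0.8, -0.6, -0.2]
gripper_width: 0.0598
gripper_force: 0.0
time: 1.88
eef_pos: [0.4809, -0.3407, 0.2022]
orientation: [0.984, 0.176, -0.0, 0.0]
force: [-0.6, -1.8, -1.4]
gripper_width: 0.06
gripper_force: 0.0
{'px': array([284. , 136.1]), 'c': array([ 0.5147, -0.3018]), 'cm': array([ 0.5176, -0.3009,  0.11  ]), 'L': array([0.0134, 0.0812]), 'ang': 20.7}
1.925 [ 0.48021965 -0.34175209  0.20217334] 20.128271434422736 [ 0.78  0.22 -0.24  1.64  0.05  1.29 -0.69]
```

View pics/w1.png

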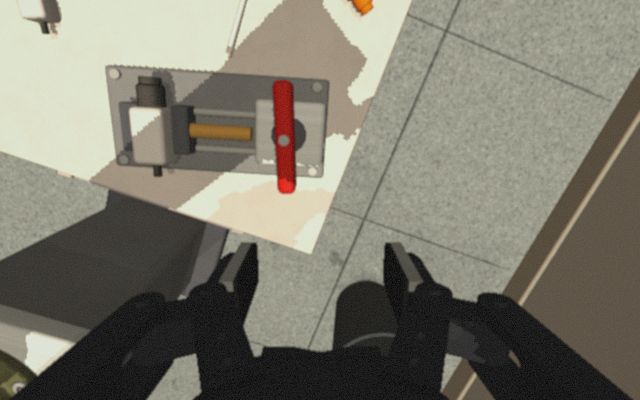

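The wrist view shows the red bar centred at (284,136) with its hub at (284,140), and the clamped head at left (150,130). The arm fell short of the commanded pose because of the rate limit. I'll move above the handle, then measure again from there.

```bash
python3 -m pendant '[34,41,0,0,34,41,-30,0,34,41,-50,0,34,41,-50,0]' 60
python3 - <<'E'
from h import *
im=snapshot('wrist');cv2.imwrite('pics/w2.png',im);print(blob('wrist',im,red,(0,640,0,400),.11));s=sense();print(s['time'],s['eef_pos'],np.degrees(2*np.arctan2(s['orientation'][1],s['orientation'][0])),s['joints'].round(2))
E
```

```text
time: 2.42
eef_pos: [0.5129, -0.3007, 0.1504]
orientation: [0.985, 0.174, -0.002, -0.001]
force: [0.3, -0.1, 0.3]
gripper_width: 0.0602
gripper_force: 0.0
{'px': array([319.8, 214.1]), 'c': array([ 0.5172, -0.3004]), 'cm': array([ 0.5204, -0.2988,  0.11  ]), 'L': array([0.0126, 0.083 ]), 'ang': 21.9}
2.475 [ 0.51385684 -0.30094772  0.15182109] 20.05923782076223 [ 0.71  0.27 -0.27  1.68  0.08  1.2  -0.79]
```

```bash
python3 -m pendant '[2,0,-30,1,2,0,-67,1,2,0,-67,1]' 60 && python3 -m pendant '[0,0,0,0,0,0,0,0,0,0,0,0,0,0,0,0]' 0 40; python3 -c "
from h import *
s=sense();print(s['torque'].round(2),s['joints'].round(2))"
```

```text
time: 2.85
eef_pos: [0.5152, -0.2995, 0.0836]
orientation: [0.983, 0.183, -0.002, -0.001]
force: [-0.2, 0.0, -0.2]
gripper_width: 0.0602
gripper_force: 0.0
time: 3.35
eef_pos: [0.5176, -0.2983, 0.0873]
orientation: [0.983, 0.185, 0.0, -0.0]
force: [-4.3, 3.8, 7.5]
gripper_width: 0.0131
gripper_force: 40.4
[ 0.76  0.68 -0.02] [ 0.71  0.33 -0.27  1.74  0.1   1.08 -0.8 ]
```

```bash
python3 -m pendant '[1,0,3,5,1,0,3,9,1,0,3,13,1,0,3,13]'; python3 -c "
from h import *
s=sense();print(s['torque'].round(2),s['joints'].round(2),np.degrees(2*np.arctan2(s['orientation'][1],s['orientation'][0])))"
```

```text
time: 3.85
eef_pos: [0.5171, -0.2975, 0.0873]
orientation: [0.956, 0.294, -0.001, -0.002]
force: [-2.1, 4.5, -5.1]
gripper_width: 0.013
gripper_force: 40.4
[0.88 0.36 0.11] [ 0.73  0.34 -0.3   1.74  0.11  1.08 -0.58] 34.244955154399854
```

```bash
python3 -m pendant '[0,0,0,6,0,0,0,12,0,0,0,12]'; python3 -c "
from h import *
s=sense();print(s['torque'].round(2),np.degrees(2*np.arctan2(s['orientation'][1],s['orientation'][0])))"
```

```text
time: 4.22
eef_pos: [0.5166, -0.2969, 0.0873]
orientation: [0.92, 0.393, -0.001, -0.002]
force: [-4.1, 5.7, -3.1]
gripper_width: 0.0131
gripper_force: 40.7
[1.08 0.72 0.11] 46.26336578750699
```

Anticlockwise is the free direction: 26° turned at 0.11 N m. I'll wind it on.

```bash
python3 -m pendant '[-1,-1,0,10,-1,-1,0,20,-1,-1,0,30,-1,-1,0,40,-1,-1,0,48]'; python3 -m pendant '[0,0,0,0,0,0,0,3,0,0,0,3]'; python3 -c "
from h import *
s=sense();print(s['torque'].round(2),s['joints'].round(2),np.degrees(2*np.arctan2(s['orientation'][1],s['orientation'][0])))"
```

```text
time: 4.85
eef_pos: [0.5138, -0.2959, 0.0873]
orientation: [0.679, 0.734, -0.0, -0.006]
force: [-10.2, 10.7, 3.3]
gripper_width: 0.0129
gripper_force: 41.9
time: 5.22
eef_pos: [0.5138, -0.2959, 0.0874]
orientation: [0.663, 0.749, 0.0, -0.006]
force: [-9.7, 11.6, 2.8]
gripper_width: 0.0134
gripper_force: 58.6
[ 2.2   1.88 -1.41] [ 0.88  0.36 -0.47  1.74  0.18  1.1   0.47] 96.98356749329568
```

```bash
python3 -m pendant '[0,0,0,-3,0,0,0,-3]'; python3 -m pendant '[0,0,0,0,0,0,0,0,0,0,0,0,0,0,30,0,0,0,80,0]' 60; python3 -m pendant '[-10,15,15,-10,-20,40,15,-20,-35,70,15,-30,-47,90,15,-40,-47,90,15,-50]' ; python3 -m pendant '[0,0,0,-10,0,0,0,-20,0,0,0,-24,0,0,0,-24]';  python3 - <<'E'
from h import *
im=snapshot('wrist');cv2.imwrite('pics/w3.png',im);print(blob('wrist',im,red,(0,640,0,400),.11));print(blob('wrist',im,white,(100,500,50,350),.055));s=sense();print(s['time'],s['eef_pos'],np.degrees(2*np.arctan2(s['orientation'][1],s['orientation'][0])))
E
```

```text
time: 5.48
eef_pos: [0.5138, -0.2959, 0.0873]
orientation: [0.681, 0.733, -0.001, -0.005]
force: [-10.3, 10.5, 2.9]
gripper_width: 0.0132
gripper_force: 41.5
time: 6.1
eef_pos: [0.516, -0.3002, 0.1675]
orientation: [0.681, 0.732, -0.0, -0.002]
force: [1.6, -0.9, 0.0]
gripper_width: 0.0599
gripper_force: 0.0
time: 6.72
eef_pos: [0.4701, -0.209, 0.1839]
orientation: [0.927, 0.375, 0.0, 0.001]
force: [0.4, -0.9, -0.3]
gripper_width: 0.0596
gripper_force: 0.0
time: 7.22
eef_pos: [0.4705, -0.2106, 0.1836]
orientation: [0.984, 0.176, 0.0, 0.0]
force: [0.7, -0.1, 0.9]
gripper_width: 0.0599
gripper_force: 0.0
{'px': array([457.1, 191.3]), 'c': array([ 0.5152, -0.2991]), 'cm': array([ 0.5154, -0.2976,  0.11  ]), 'L': array([0.0138, 0.0815]), 'ang': 93.7}
{'px': array([408.5, 191.5]), 'c': array([ 0.4941, -0.2865]), 'cm': array([ 0.4941, -0.2865,  0.055 ]), 'L': array([0.    , 0.0013]), 'ang': 66.5}
7.275 [ 0.47038771 -0.21057749  0.18351515] 20.292018075275642
```

View pics/w3.png

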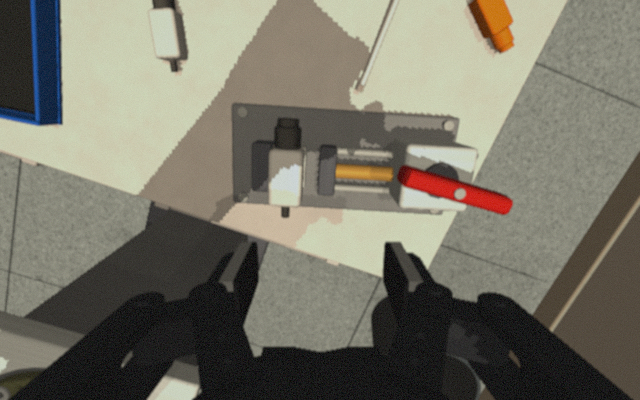

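The jaw is open: a gap shows at (312,170), right of the white body. The body centre is at about (285,177) and the head still sits in the clamp.

Run:
```python
from h import *
im=cv2.imread('pics/w3.png')
for p in [(285.5,177),(271,149),(301,149),(299,205),(270,205)]: print(ray('wrist',p,.055).round(4))
h=cv2.cvtColor(im,cv2.COLOR_BGR2HSV).astype(int)
m=lambda h:(h[...,1]<60)&(h[...,2]>140)
print(blob('wrist',im,m,(262,306,140,212),.055))
```

```text
[ 0.4687 -0.1798  0.055 ]
[ 0.4876 -0.1603  0.055 ]
[ 0.4965 -0.1844  0.055 ]
[ 0.4484 -0.1994  0.055 ]
[ 0.4393 -0.1749  0.055 ]
{'px': array([283.5, 181.5]), 'c': array([ 0.4635, -0.1796]), 'cm': array([ 0.4632, -0.1808,  0.055 ]), 'L': array([0.0368, 0.0535]), 'ang': 19.5}
```

```bash
python3 -m pendant '[-2,31,-30,-1,-2,31,-80,-1,-2,31,-125,-1,-2,31,-142,-1,-2,31,-142,-1]' 60 && python3 -m pendant '[0,0,0,0,0,0,0,0,0,0,0,0,0,0,0,0]' 0 35; python3 -m pendant '[0,0,4,0,0,0,10,0,0,0,20,0,0,0,30,0]'
```

```text
time: 7.9
eef_pos: [0.4679, -0.1792, 0.0408]
orientation: [0.986, 0.167, -0.001, -0.001]
force: [-0.1, 0.6, 0.1]
gripper_width: 0.0601
gripper_force: 0.0
time: 8.4
eef_pos: [0.4698, -0.18, 0.0432]
orientation: [0.986, 0.167, 0.001, 0.001]
force: [-0.8, 0.5, 6.2]
gripper_width: 0.0289
gripper_force: 35.9
time: 8.9
eef_pos: [0.4681, -0.1793, 0.0719]
orientation: [0.986, 0.167, 0.0, 0.0]
force: [0.9, -0.5, -1.4]
gripper_width: 0.0288
gripper_force: 35.0
```

```bash
python3 -m pendant '[0,0,40,0,2,40,50,0,4,90,50,0,6,140,50,-4,8,190,50,-8]'; python3 -m pendant '[0,50,0,0,0,100,0,0,0,142,0,0,0,142,0,0,0,142,0,0]'
python3 - <<'E'
from h import *
im=snapshot('wrist');cv2.imwrite('pics/w4.png',im);s=sense();print(s['time'],s['eef_pos'],np.degrees(2*np.arctan2(s['orientation'][1],s['orientation'][0])))
E
```

```text
time: 9.52
eef_pos: [0.4762, 0.0122, 0.122]
orientation: [0.995, 0.097, 0.001, 0.0]
force: [1.3, 0.5, -1.3]
gripper_width: 0.0293
gripper_force: 35.1
time: 10.15
eef_pos: [0.4762, 0.1521, 0.1214]
orientation: [0.995, 0.098, -0.0, 0.0]
force: [-0.3, -0.8, -1.9]
gripper_width: 0.0285
gripper_force: 35.1
10.2 [0.47629401 0.15141659 0.12126158] 11.15083629740802
```

View pics/w4.png

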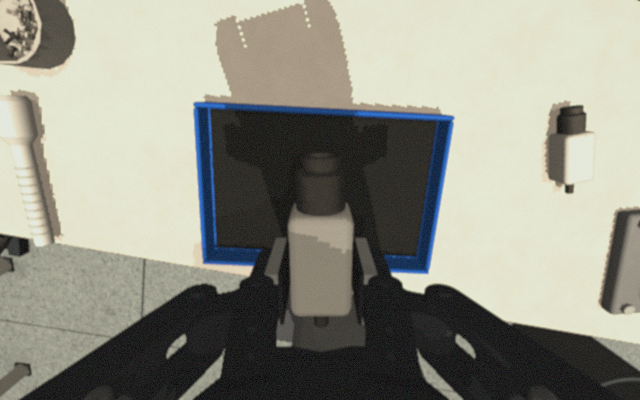

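The head is held level between the pads at (320,255). The tray rim corners are at (195,103), (453,116), (428,272) and (204,263).

```bash
python3 - <<'E'
from h import *
P=np.array([ray('wrist',p,.028) for p in [(195,103),(453,116),(428,272),(204,263)]]);print(P.round(3),P.mean(0))
E
python3 -m pendant '[3,2,-40,-3,3,2,-75,-3,3,2,-90,-3,3,2,-94,-3,3,2,-94,-3]'
```

```text
[[0.529 0.252 0.028]
 [0.556 0.069 0.028]
 [0.431 0.05  0.028]
 [0.403 0.234 0.028]] [0.4800505  0.15109792 0.028     ]
time: 10.82
eef_pos: [0.4799, 0.1546, 0.028]
orientation: [0.997, 0.071, 0.001, 0.0]
force: [0.0, -0.6, -0.6]
gripper_width: 0.0292
gripper_force: 35.1
```

```bash
python3 -m pendant '[0,0,-2,0,0,0,-4,0,0,0,-4,0]'; python3 -m pendant '[0,0,-1,0,0,0,-2,0,0,0,-2,0]'
```

```text
time: 11.2
eef_pos: [0.4792, 0.1547, 0.0233]
orientation: [0.997, 0.072, 0.0, 0.0]
force: [-0.3, 0.0, -1.0]
gripper_width: 0.029
gripper_force: 35.1
time: 11.58
eef_pos: [0.4792, 0.1547, 0.0222]
orientation: [0.997, 0.072, -0.0, 0.0]
force: [-3.6, -0.8, 8.6]
gripper_width: 0.0287
gripper_force: 36.2
```

```bash
python3 -m pendant '[0,0,0,0,0,0,0,0,0,0,0,0,0,0,10,0,0,0,50,0]' 60; python3 -m pendant '[0,0,40,0,0,0,80,0,0,0,80,0,0,0,80,0]'
python3 - <<'E'
from h import *
im=snapshot('scene');cv2.imwrite('pics/s5.png',cv2.resize(im[140:330,250:470],None,fx=3,fy=3,interpolation=cv2.INTER_CUBIC))
im=snapshot('top');print(blob('top',im,white,(225,315,225,290),.034));cv2.imwrite('pics/t5.png',im);print(blob('top',im,red,(430,460,215,270),.11))
E
```

```text
time: 12.2
eef_pos: [0.4774, 0.1542, 0.0704]
orientation: [0.997, 0.072, -0.002, -0.0]
force: [0.6, -0.7, 0.7]
gripper_width: 0.0602
gripper_force: 0.0
time: 12.7
eef_pos: [0.4789, 0.1545, 0.1512]
orientation: [0.997, 0.072, 0.0, 0.0]
force: [-0.6, -0.8, -0.8]
gripper_width: 0.0602
gripper_force: 0.0
{'px': array([293., 257.]), 'c': array([0.4756, 0.0869]), 'cm': array([0.4778, 0.053 , 0.034 ]), 'L': array([0.1123, 0.1681]), 'ang': 0.5}
{'px': array([444.5, 241. ]), 'c': array([ 0.5149, -0.2935]), 'cm': array([ 0.5144, -0.2917,  0.11  ]), 'L': array([0.0149, 0.0723]), 'ang': 90.5}
```

View pics/s5.png

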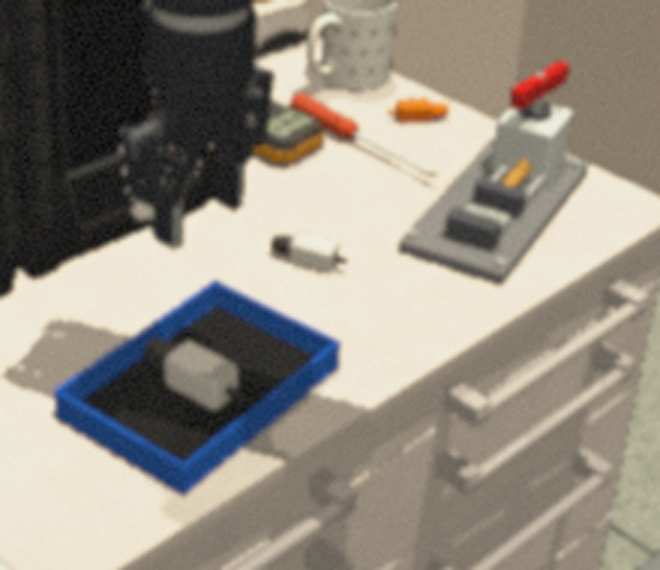

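The head lies flat in the tray at crop (200,372), the clamp is empty and open, and the bar is turned. I'll go back to the handle.

```bash
python3 -m pendant '[4,-45,20,10,8,-95,20,20,12,-145,20,30,16,-195,20,40,20,-245,20,50]'; python3 -m pendant '[4,-50,0,10,8,-100,0,20,12,-150,0,30,16,-200,0,36,16,-210,0,36]'
python3 - <<'E'
from h import *
im=snapshot('wrist');print(blob('wrist',im,red,(0,640,0,400),.11));s=sense();print(s['time'],s['eef_pos'],np.degrees(2*np.arctan2(s['orientation'][1],s['orientation'][0])),s['joints'].round(2))
E
```

```text
time: 13.42
eef_pos: [0.4984, -0.09, 0.17]
orientation: [0.876, 0.483, -0.001, -0.001]
force: [1.4, -0.4, 0.2]
gripper_width: 0.0603
gripper_force: 0.0
time: 14.05
eef_pos: [0.5132, -0.3029, 0.1691]
orientation: [0.688, 0.726, -0.001, -0.001]
force: [-1.0, 0.5, -0.6]
gripper_width: 0.0597
gripper_force: 0.0
{'px': array([547.5, 101.2]), 'c': array([ 0.6483, -0.2227]), 'cm': array([ 0.6484, -0.2226,  0.11  ]), 'L': array([0.0144, 0.0628]), 'ang': 179.3}
14.1 [ 0.5135714  -0.30185309  0.16919853] 93.0607302486639 [ 0.89  0.28 -0.48  1.66  0.14  1.24  0.44]
```

```bash
python3 -m pendant '[1,4,-30,1,1,4,-65,1,1,4,-82,1,1,4,-82,1]' 60 && python3 -m pendant '[0,0,0,0,0,0,0,0,0,0,0,0,0,0,0,0]' 0 40; python3 -m pendant '[0,0,2,-10,0,0,2,-20,0,0,2,-30,0,0,2,-40,0,0,2,-50]';python3 -c "
from h import *
s=sense();print(s['torque'].round(2),np.degrees(2*np.arctan2(s['orientation'][1],s['orientation'][0])))"
```

```text
time: 14.6
eef_pos: [0.5154, -0.2931, 0.0879]
orientation: [0.679, 0.734, -0.0, -0.002]
force: [-0.5, 0.4, 0.0]
gripper_width: 0.06
gripper_force: 0.0
time: 15.1
eef_pos: [0.5138, -0.2953, 0.0905]
orientation: [0.68, 0.733, -0.002, -0.001]
force: [-8.0, 1.7, 8.7]
gripper_width: 0.0129
gripper_force: 40.1
time: 15.72
eef_pos: [0.5171, -0.2965, 0.0906]
orientation: [0.927, 0.375, 0.001, 0.002]
force: [6.7, -6.1, -11.9]
gripper_width: 0.0131
gripper_force: 39.3
[-1.21 -1.37  0.29] 44.028653794299885
```

```bash
python3 -m pendant '[-1,1,-1,-10,-1,1,-1,-20,-1,1,-1,-23,-1,1,-1,-23]';python3 -c "
from h import *
s=sense();print(s['torque'].round(2),np.degrees(2*np.arctan2(s['orientation'][1],s['orientation'][0])))"; python3 -m pendant '[0,0,0,0,0,0,0,0,0,0,0,0,0,0,30,0,0,0,70,0]' 60; python3 -m pendant '[-10,40,30,0,-20,90,30,0,-20,140,30,0,-20,180,30,0,-20,180,30,0]'
python3 - <<'E'
from h import *
im=snapshot('top');print(blob('top',im,red,(430,460,215,270),.11));a=im[190:310,220:486];b=snapshot('scene')[120:330,250:516]
cv2.imwrite('pics/end.png',cv2.resize(np.vstack([a,b]),None,fx=1.8,fy=1.8,interpolation=cv2.INTER_CUBIC))
E
```

```text
time: 16.23
eef_pos: [0.518, -0.298, 0.0906]
orientation: [0.983, 0.184, 0.003, 0.004]
force: [10.3, -10.1, -11.8]
gripper_width: 0.0132
gripper_force: 39.3
[-1.9  -1.98 -0.02] 21.241981172435658
time: 16.85
eef_pos: [0.5142, -0.2929, 0.16]
orientation: [0.983, 0.186, -0.001, -0.001]
force: [1.1, -0.2, 0.3]
gripper_width: 0.0603
gripper_force: 0.0
time: 17.48
eef_pos: [0.4954, -0.1094, 0.1908]
orientation: [0.982, 0.189, 0.0, -0.0]
force: [0.6, -0.1, 0.9]
gripper_width: 0.0602
gripper_force: 0.0
{'px': array([446.3, 243.2]), 'c': array([ 0.5096, -0.2977]), 'cm': array([ 0.5054, -0.2998,  0.11  ]), 'L': array([0.014 , 0.0704]), 'ang': 21.1}
```

View pics/end.png

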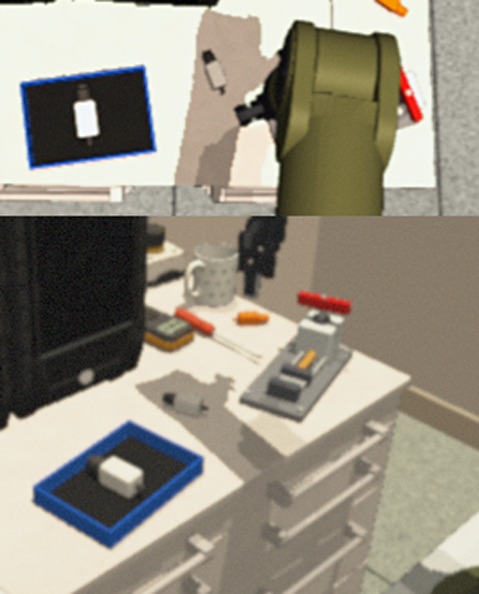

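The head lies flat near the tray centre, at (87,115) in the top view and (120,476) in the scene view. The bar is back at 21°, its shut position, and the bystanders have not moved. The gripper is clear of everything, so I'm handing in.

```bash
python3 -c "
from rig import robot
print(robot.sign_off())"
```

```text
the job is handed in; nothing more can be done
None
```

The job is handed in (no verdict came back): the handle was free anticlockwise, I wound the clamp fully open, laid the camera head flat in the blue tray and wound the handle back to shut, and the last pictures show no bystander moved.

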